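# Push the bulb box past the spring catch into its cradle

## Task

The silver spare-bulb box is waiting at the open end of its white cradle on the shelf, kept out of its berth by a spring catch. Put the fingertips on the catch's steel bar behind the box, hold the bar down and, still holding it down, push the box along the cradle past the catch's two ears until it is fully home against the end wall; then let go so that the catch springs up behind it. Only press and push: do not lift, tip or carry the box, and leave the gauge, fuse puller, multi-tool and jar alone.

Things in the scene. Friction and masses are not known exactly. Their poses are not given: they have to be found in the camera images.
- cradle: White PVC cradle screwed to the shelf, 220 mm along its x, 96 mm along y. Origin on the shelf (z = 0), on its centre line; z up; +x is the push direction. Two rails (top 24 mm high, y = 24 to 40 mm each side) carry the box; between them an open gutter 48 mm wide, floor 3 mm high, holds the catch bar. Guide walls, inner faces at y = +-41.5 mm, rise to 34 mm. Open end at x = -116 mm.
- home (a point): Where the centre of the box's underside lies when fully home: cradle x = +66 mm, y = 0, 24 mm above the shelf. The end wall of the berth has its inner face 30 mm beyond it (cradle x = +96 mm) and is 46 mm high.
- bulb_box: Loose silver metal box, 60 mm along its x, 80 along y, 42 high, 0.2 to 0.35 kg. Origin at the centre of its underside, z up. It stands on the rails across the gutter, its x along the cradle's x, 1.5 mm play to each guide wall; its centre starts at cradle x = -32 to -12 mm. Push its rear (-x) face, 30 mm from its centre. To be slid only, never lifted or tipped.
- catch (a joint): Travel of the steel spring catch, m: 0 up, 0.012 fully down. One piece that moves straight down and springs back: a flat bar along the gutter and two ears. Pressing the bar anywhere lowers the ears; 2.2 N starts it, 4.8 N holds it fully down. Box passes from 0.008 on (10 to 11 mm is safe). Ears can rise behind the box only once it is within 6 mm of the end wall.
- bar_end (a point): Middle of the catch bar's top face at its rear end (cradle x = -110 mm, y = 0); moves with the bar. The bar is 26 mm wide and runs to cradle x = +45 mm, under the box and out behind it; its top is 22 mm above the shelf when up, 10 mm when fully down. Closed fingertips can slide along it all the way while holding it down.
- ears (a point): Midway between the tops of the catch's two ears (cradle x = 27.5 mm, y = 0, 32 mm above the shelf when up); moves with the catch. The ears are 5 mm thick, at cradle x = 25 to 30 mm, y = 27 to 35 mm each side, 8 mm proud of the rails when up, and block the box. The gap between them (54 mm) lets the fingertips through.
- tyre_gauge: Chrome dial tyre gauge lying flat, disc 50 mm across and 24 mm high with a 50 mm stem; origin under its middle. Loose, to be left alone.
- fuse_puller: Black plastic fuse puller like flat tweezers, 73 x 22 x 12 mm; origin under its middle. Loose, to be left alone.
- multi_tool: Folded steel multi-tool, 100 x 28 x 18 mm; origin under its middle. Loose, to be left alone.
- jar: Small glass jar with a metal twist lid, 64 mm across, 75 mm high; origin under its middle. Loose, to be left alone.
Mind the look-alikes: they are no part of the job. What is meant by the bulb_box is not pink, and is the larger of those in its own colour.

How it is judged (in metres and radians):
On the way, in this order (a step that is already met when the one before it is completed fails the run):
1. the catch is held down while the box still waits in front of the ears (value of joint catch above 0.008 m and x of bulb_box in the frame of cradle below 0 m), for 0.1 s.
2. the box has gone past the ears with the catch still held down (value of joint catch above 0.008 m and x of bulb_box in the frame of cradle above 0.056 m), for 0.05 s.
At the end, for the whole second after the job is handed in: The box lies flat on the rails within 4.5 mm of the end wall, at rest, and the catch is up again (joint below 2 mm) behind it (x of bulb_box in the frame of cradle between 0.0615 and 0.07 m and z of bulb_box in the frame of cradle between 0.021 and 0.027 m and angle between bulb_box's own z axis and vertical below 0.06 rad and value of joint catch below 0.002 m and linear speed of bulb_box below 0.01 m/s); the robot touches nothing.
It fails at once if the box is lifted more than 7 mm off the rails (z of bulb_box in the frame of cradle above 0.031 m).
It fails at once if the box is tipped by more than 0.2 rad (angle between bulb_box's own z axis and vertical above 0.2 rad).
It fails at once if the catch is not held down (below 6 mm) while the box is over the ears (x of bulb_box in the frame of cradle between 0.003 and 0.056 m and value of joint catch below 0.006 m).
It fails at once if the tyre gauge, fuse puller, multi-tool or jar is moved more than 15 mm (distance of any of tyre_gauge, fuse_puller, multi_tool, jar from where it was at the start of the episode above 0.015 m).
It also fails if it takes over 40 s, if anything falls off the work surface, if the arm or the gripper's body presses on something with over 40 N, if the wrist force passes 120 N, or if a joint passes its speed limit or range.

## Robot

A 6-joint arm with a two-finger parallel gripper is mounted at the origin on the work surface. World frame = base frame: x ahead of the robot, y to its left, z up, the work surface at z = 0. Lengths are in mm, angles in rad, forces in N, time in s.
With the tool pointing down it reaches from about 350 to 775 mm from the base axis. Payload 7.3 kg.
Tool frame: the origin (TCP) lies between the finger pads; the fingertips stand 14 mm ahead of it and the grasp point (between the pads) lies 5 mm behind it; z points along the fingers, y is the line along which they close (so a half turn about z gives the same grasp; the last joint's range is limited). The gripper opens to 92 mm and grips with 3 to 60 N. Pads are 19 mm wide; open, the fingers measure 130 mm over their backs; the gripper's body (75 mm by 190 mm) begins 47 mm behind the grasp point.
Start: joints at [0.959, 0.342, 1.524, -0, 1.275, -0.146], TCP at [235.786, 469.093, 240.741] pointing down, gripper open.
Joint ranges: [-2.53, 2.53], [-0.77, 2.02], [0.04, 2.7], [-1, 4.14], [0.28, 2.66], [-3.11, 3.11]. Speed limits (rad/s): [2.57, 2.57, 3.14, 3.14, 3.14, 3.14].

## Interface

Orientations are given as [roll, pitch, yaw] about the fixed x, y, z axes, in that order (R = Rz(yaw) Ry(pitch) Rx(roll)).
In Python, from plant import get_obs, cams, close_job gives the robot as it stands. The module is installed in compiled form; this text tells all that it offers.
- The arm moves only by the shell command python3 -m creep 'ROWS'. ROWS is JSON, a list of rows, each an object of numbers: "hand": the opening, from 0 (shut) to 1 (fully open); "tx", "ty", "tz": the shift along the tool's x, y, z in m; "spin": the turn about the tool's z in degrees. In form: [{"hand": .., "tx": .., "ty": .., "tz": .., "spin": ..}, ...]. A call has 1 to 5 rows; each row shifts and turns the commanded pose from where the row before left it, along the tool's axes as they then stand; what a row does not reach is not made up. A row lasts 1/8 s, in which the tool goes at most 62.5 mm and 10.7 degrees, less where a joint would pass 70% of its speed; a pose out of reach is approached as far as the arm can. A call is refused whole if a number of a shift passes 0.0625 or a number of a turn 10.7, either way. A call with a gripper value outside its range is refused whole. The fingers move at their own pace and stop on an object; the grip force is fixed at half the most. Time passes only in rows, so rows that do not move let the fingers close. It gives the time, the measured TCP pose, the force, the opening and the grip force at its end, in the units of the state.
- get_obs(): the state, without advancing time (a new reading comes with each control period).
- cams.capture(name): name is "scene" or "top"; returns a dict with "color" (420x560x3 uint8, red, green, blue), "K" (3x3 intrinsics, pixels), "R" (3x3) and "t" (3): a world point X has camera coordinates R X + t. Camera axes: x right, y down, z forward; pixel columns grow to the right and rows downward; lengths in mm; the calibration is good to about 2 mm. A picture is of the moment at which its call begins. There is no depth.
- close_job(): hands the job in; it is judged then, once.
The state is a dict: "time": time; "joint_positions": joint angles; "dq": joint speeds; "tau": joint torques, N m; "tool_pos": TCP position; "tcp_rot": TCP orientation; "contact_force": force on the tool from outside, world axes, zero at the start; "moment": the same for the moment, N m; "grip_width": finger opening in mm; "finger_force": force on a finger pad.
Only numpy, scipy, OpenCV 4.12 (cv2) and the standard library are available. Lean on these libraries where they do the work, as an engineer would, in place of code of your own. Each camera call takes 0.05 s, during which the arm holds its last target. There are 200 camera calls.

## Working session

There is one attempt and no reset: what is moved stays moved. The work goes in short steps, Python scripts to look and compute and a shell command to move; the robot and the scene stay as the last step left them, time stands still between calls to the robot, and variables do not carry over. Pictures are saved under pics/ and viewed, at most 10 in all, crops included, and the job is handed in when it is done.

```bash
mkdir -p pics
python3 - <<'E'
from plant import get_obs,cams
import cv2,pickle
o=get_obs();print(o)
d={}
for n in("scene","top"):
    c=cams.capture(n);d[n]=c;cv2.imwrite(f"pics/{n}0.png",c["color"][:,:,::-1]);print(n,c["K"],c["R"],c["t"])
pickle.dump(d,open("c0.pkl","wb"))
E
```

```text
{'time': 0.0, 'joint_positions': array([ 9.58969239e-01,  3.42727277e-01,  1.52502039e+00,  1.10821533e-05,
        1.27541569e+00, -1.46001849e-01]), 'dq': array([-0.00060087,  0.00093578, -0.00023105, -0.00038142,  0.00036845,
       -0.001383  ]), 'tau': array([ 4.00358276e-04, -4.31237805e+01, -2.44218779e+01,  7.20829703e-02,
        5.61530620e-02, -1.64048947e-04]), 'tool_pos': array([235.5594771 , 468.74833988, 240.04141517]), 'tcp_rot': array([-3.14004019e+00, -2.38997210e-04,  2.67576400e+00]), 'contact_force': array([ 0.21593996,  0.65331842, -0.03268892]), 'moment': array([-1.25952042e-02, -7.62406055e-06,  2.54947212e-03]), 'finger_force': 0.0, 'grip_width': 91.6136348899916}
scene [[426.70486111   0.         281.56241254]
 [  0.         426.70486111 215.99109874]
 [  0.           0.           1.        ]] [[-0.31014797  0.95050804  0.01851216]
 [ 0.69742983  0.24071597 -0.67501664]
 [-0.64606492 -0.1964441  -0.73757023]] [ 118.78752087 -363.41512789 1306.717757  ]
top [[514.16012663   0.         275.45824484]
 [  0.         514.16012663 207.21905537]
 [  0.           0.           1.        ]] [[ 0.00227633 -0.99991602  0.01275839]
 [-0.99749227 -0.00317296 -0.07070432]
 [ 0.07073886 -0.01256545 -0.99741572]] [ 50.92468898 550.35103858 896.96086232]
```

View pics/top0.png

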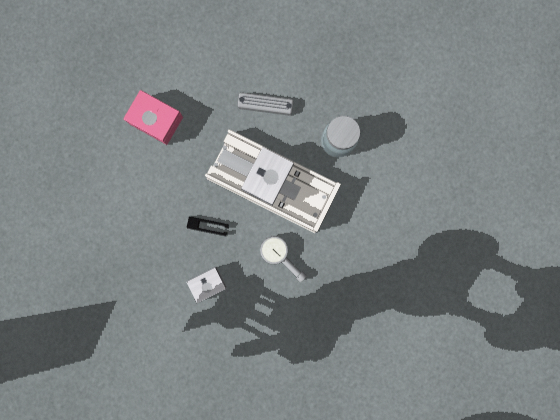

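View pics/scene0.png

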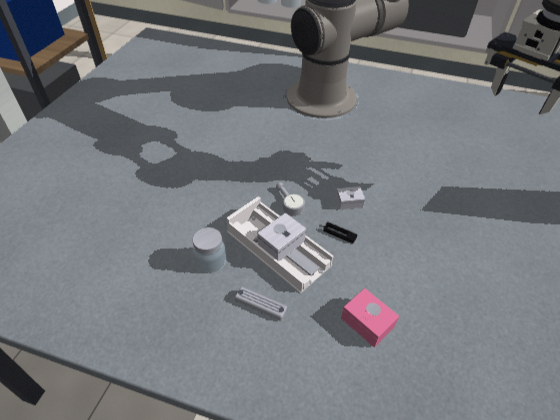

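Top view: the candidates are the silver box in the cradle (268,176), the small silver box on the table (207,285) and the pink box (152,118). I choose the large silver one in the cradle. I'll check that in one enlarged crop and use the same crop to pick the cradle corners.

Run:
```python
import cv2,pickle
d=pickle.load(open("c0.pkl","rb"))
im=d["top"]["color"][120:240,196:351,::-1]
cv2.imwrite("pics/crop0.png",cv2.resize(im,None,fx=5,fy=5,interpolation=cv2.INTER_CUBIC))
```

```text
(no output)
```

View pics/crop0.png

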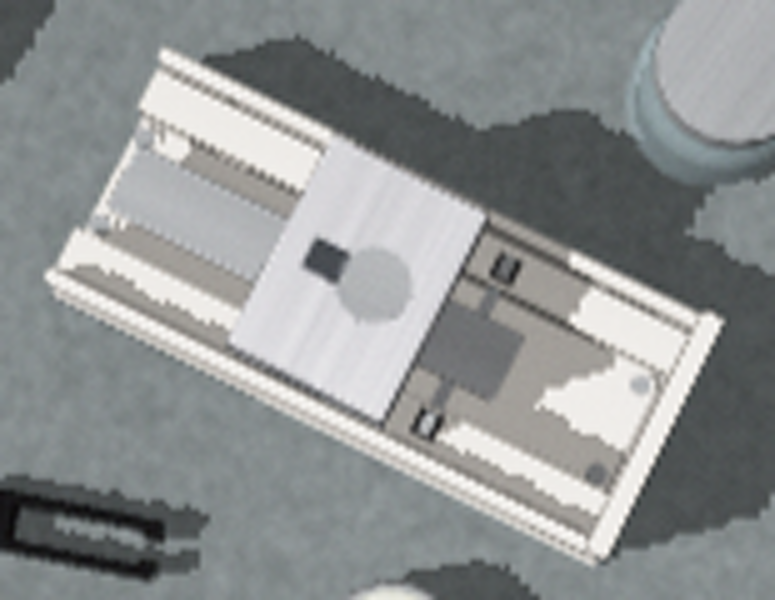

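```bash
cat > h.py <<'E'
import numpy as np,pickle
from scipy.optimize import least_squares
d=pickle.load(open("c0.pkl","rb"))["top"]
def proj(X,c=d):
    q=np.asarray(X)@c["R"].T+c["t"]; q=q@c["K"].T; return q[:,:2]/q[:,2:]
def world(p,P):
    c,s=np.cos(p[2]),np.sin(p[2]);P=np.array(P,float);R=np.array([[c,-s,0],[s,c,0],[0,0,1]]);return P@R.T+[p[0],p[1],0]
E
python3 - <<'E'
from h import *
from plant import get_obs
off=np.array([196,120.])
uv=lambda a:np.array(a)/5+off-.4
C=[(-116,48,34),(-116,-48,34),(104,48,46),(104,-48,46),(27.5,31,32),(27.5,-31,32)]
cu=uv([(162,50),(45,275),(722,320),(603,562),(507,268),(428,424)])
bu=uv([(330,137),(487,213),(382,422),(230,342)])
B=lambda s:[(s-30,40,66),(s+30,40,66),(s+30,-40,66),(s-30,-40,66)]
f=lambda p:np.r_[proj(world(p,C))-cu,proj(world(p,B(p[3])))-bu].ravel()
r=least_squares(f,[550,50,-2,-20],loss='soft_l1')
print(r.x,f(r.x).reshape(-1,2).round(1).tolist())
p=r.x;np.save("p.npy",p)
o=get_obs();print("axis",np.cos(p[2]),np.sin(p[2]))
for x in(-110,-95,-80,46):print(x,world(p,[(x,0,10)]))
E
```

```text
[594.3534146   53.68642364  -2.03513068 -15.47261126] [[0.6, -1.5], [-0.9, 1.6], [0.8, -0.5], [0.1, 0.5], [-0.3, -0.1], [-0.3, -0.0], [0.3, -0.5], [0.3, 0.1], [0.2, 0.1], [-1.1, 0.2]]
axis -0.4478277320551674 -0.8941198590806074
-110 [[643.61446512 152.03960814  10.        ]]
-95 [[636.89704914 138.62781025  10.        ]]
-80 [[630.17963316 125.21601236  10.        ]]
46 [[573.75333892  12.55691012  10.        ]]
```

The crop confirms the choice: the large silver box sits in the cradle at about (268,176), with the ears ahead of it at (297,173) and (281,204), and the bar visible behind it at (232,158). The fit residuals are about 1 px, and the box centre is at cradle x = −15 mm, which lies in the stated range. The tool is already aligned: tool +y = −cradle x and tool +x = −cradle y. First I move above the bar with the fingers shut.

```bash
python3 -m creep '[{"hand":0,"tx":-0.05,"ty":-0.013},{"hand":0,"tx":-0.05,"ty":-0.013},{"hand":0,"tx":-0.05,"ty":-0.013},{"hand":0,"tx":-0.05,"ty":-0.013},{"hand":0,"tx":-0.05,"ty":-0.013}]'
python3 -m creep '[{"hand":0,"tx":-0.05,"ty":-0.013},{"hand":0,"tx":-0.05,"ty":-0.013},{"hand":0,"tx":-0.05,"ty":-0.013},{"hand":0,"tx":-0.05,"ty":-0.013},{"hand":0}]'
cat >> h.py <<'E'
def st():
    from plant import get_obs
    o=get_obs();p=np.load("p.npy");c,s=np.cos(p[2]),np.sin(p[2]);R=np.array([[c,s,0],[-s,c,0],[0,0,1]])
    print("cradle xyz",(R@(o["tool_pos"]-[p[0],p[1],0])).round(1),"F",(R@o["contact_force"]).round(1),"yaw err",round(o["tcp_rot"][2]-np.pi/2-p[2]-np.pi,4),"w",round(o["grip_width"],1),"t",o["time"])
E
python3 -c "import h;h.st()"
```

```text
cradle xyz [-210.5 -506.7  240.1] F [ 0.9  0.3 -0.2] yaw err -0.0014 w 91.8 t 0.1invalid input at $[0]: expected keys hand, tx, ty, tz, spin
invalid input at $[0]: expected keys hand, tx, ty, tz, spin
```

All keys are required in every row.

```bash
python3 -m creep '[{"hand":0,"tx":-0.05,"ty":0.013,"tz":0,"spin":0}]'; python3 -c "import h;h.st()"
```

```text
time: 0.22
tool_pos: [284.4, 458.8, 240.6]
tcp_rot: [-3.141, -0.001, 2.68]
contact_force: [0.0, 0.1, 0.1]
grip_width: 85.8
finger_force: 0.0
cradle xyz [-223.5 -458.6  240.6] F [-0.1 -0.   0.1] yaw err 0.0031 w 85.8 t 0.225
```

The sign is confirmed: +ty is −cradle x, so I need −ty.

```bash
python3 -m creep '[{"hand":0,"tx":-0.046,"ty":-0.0143,"tz":0,"spin":0},{"hand":0,"tx":-0.046,"ty":-0.0143,"tz":0,"spin":0},{"hand":0,"tx":-0.046,"ty":-0.0143,"tz":0,"spin":0},{"hand":0,"tx":-0.046,"ty":-0.0143,"tz":0,"spin":0},{"hand":0,"tx":-0.046,"ty":-0.0143,"tz":0,"spin":0}]' >/dev/null
python3 -m creep '[{"hand":0,"tx":-0.046,"ty":-0.0143,"tz":0,"spin":0},{"hand":0,"tx":-0.046,"ty":-0.0143,"tz":0,"spin":0},{"hand":0,"tx":-0.046,"ty":-0.0143,"tz":0,"spin":0},{"hand":0,"tx":-0.046,"ty":-0.0143,"tz":0,"spin":0},{"hand":0,"tx":0,"ty":0,"tz":0,"spin":0}]'
python3 -c "import h;h.st()"
```

```text
time: 1.48
tool_pos: [600.0, 154.5, 239.5]
tcp_rot: [-3.141, -0.001, 2.672]
contact_force: [-0.6, 1.0, -0.3]
grip_width: 0.7
finger_force: 0.0
cradle xyz [-92.7 -40.1 239.5] F [-0.7 -1.  -0.3] yaw err -0.0055 w 0.7 t 1.475
```

```bash
python3 -m creep '[{"hand":0,"tx":-0.02,"ty":0.005,"tz":0.02,"spin":0},{"hand":0,"tx":-0.02,"ty":0,"tz":0.04,"spin":0},{"hand":0,"tx":0,"ty":0,"tz":0.04,"spin":0},{"hand":0,"tx":0,"ty":0,"tz":0.04,"spin":0},{"hand":0,"tx":0,"ty":0,"tz":0,"spin":0}]'
python3 - <<'E'
import h,cv2;h.st()
from plant import cams
for n in("scene","top"):
    c=cams.capture(n)["color"][:,:,::-1]
    c=c[180:300,210:350] if n=="scene" else c[110:250,190:360]
    cv2.imwrite(f"pics/{n}1.png",cv2.resize(c,None,fx=4,fy=4,interpolation=cv2.INTER_CUBIC))
E
```

```text
time: 2.1
tool_pos: [633.5, 144.3, 97.3]
tcp_rot: [-3.137, -0.007, 2.676]
contact_force: [-0.9, 0.5, 0.2]
grip_width: 0.2
finger_force: 0.0
cradle xyz [-98.6  -5.6  97.3] F [-0.  -1.   0.2] yaw err -0.0008 w 0.2 t 2.1
```

View pics/scene1.png

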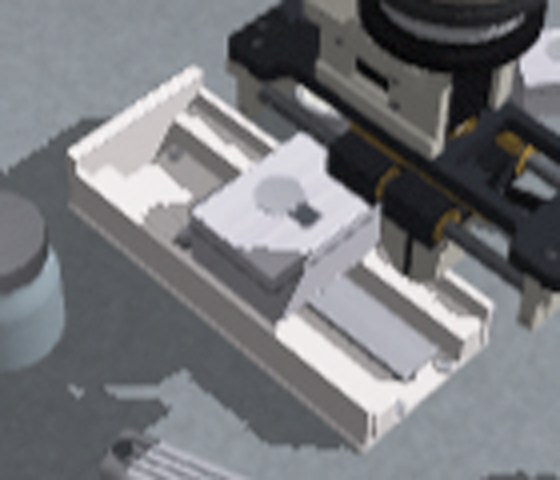

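The crop shows the closed fingers at (425,265), over the gutter behind the box, with the gripper lying along the cradle and clear of the jar. Next I centre in y and lower to just above the bar.

```bash
python3 -m creep '[{"hand":0,"tx":-0.0056,"ty":-0.013,"tz":0,"spin":0},{"hand":0,"tx":0,"ty":0,"tz":0.03,"spin":0},{"hand":0,"tx":0,"ty":0,"tz":0.02,"spin":0},{"hand":0,"tx":0,"ty":0,"tz":0,"spin":0},{"hand":0,"tx":0,"ty":0,"tz":0,"spin":0}]'
python3 -c "import h;h.st()"
```

```text
time: 2.82
tool_pos: [636.6, 129.4, 52.7]
tcp_rot: [3.14, 0.003, 2.676]
contact_force: [-0.2, 0.4, 0.7]
grip_width: 0.2
finger_force: 0.0
cradle xyz [-86.6   3.9  52.7] F [-0.2 -0.4  0.7] yaw err -0.0017 w 0.2 t 2.825
```

```bash
python3 -m creep '[{"hand":0,"tx":0.004,"ty":0,"tz":0.008,"spin":0},{"hand":0,"tx":0,"ty":0,"tz":0.004,"spin":0},{"hand":0,"tx":0,"ty":0,"tz":0,"spin":0},{"hand":0,"tx":0,"ty":0,"tz":0,"spin":0}]'
python3 -c "import h;h.st()"
python3 -m creep '[{"hand":0,"tx":0,"ty":0,"tz":0.005,"spin":0},{"hand":0,"tx":0,"ty":0,"tz":0.004,"spin":0},{"hand":0,"tx":0,"ty":0,"tz":0.0,"spin":0},{"hand":0,"tx":0,"ty":0,"tz":0,"spin":0}]'
python3 -c "import h;h.st()"
```

```text
time: 3.32
tool_pos: [632.1, 131.5, 38.9]
tcp_rot: [3.141, 0.0, 2.676]
contact_force: [-0.0, -0.6, 0.4]
grip_width: 0.5
finger_force: 0.0
cradle xyz [-86.5  -1.1  38.9] F [0.5 0.2 0.4] yaw err -0.0014 w 0.5 t 3.325
time: 3.82
tool_pos: [632.4, 131.5, 30.1]
tcp_rot: [3.141, 0.001, 2.676]
contact_force: [1.0, 0.8, 3.4]
grip_width: 0.3
finger_force: 1.4
cradle xyz [-86.7  -0.8  30.1] F [-1.1  0.6  3.4] yaw err -0.0015 w 0.3 t 3.825
```

The force of 3.4 N agrees with about 6 mm of travel. I press on to about 10.5 mm.

```bash
python3 -m creep '[{"hand":0,"tx":0,"ty":0,"tz":0.0025,"spin":0},{"hand":0,"tx":0,"ty":0,"tz":0.0022,"spin":0},{"hand":0,"tx":0,"ty":0,"tz":0.0,"spin":0},{"hand":0,"tx":0,"ty":0,"tz":0,"spin":0}]'
python3 - <<'E'
import h,cv2,time;h.st();h.st()
from plant import cams
c=cams.capture("scene")["color"][:,:,::-1][180:300,210:350]
cv2.imwrite("pics/scene2.png",cv2.resize(c,None,fx=4,fy=4,interpolation=cv2.INTER_CUBIC))
E
```

```text
time: 4.32
tool_pos: [632.3, 131.6, 25.3]
tcp_rot: [3.141, 0.001, 2.676]
contact_force: [3.3, 1.4, 4.9]
grip_width: 0.3
finger_force: 2.0
cradle xyz [-86.6  -0.9  25.3] F [-2.7  2.4  4.9] yaw err -0.0015 w 0.3 t 4.325
cradle xyz [-86.6  -0.9  25.3] F [-2.7  2.4  4.9] yaw err -0.0015 w 0.3 t 4.325
```

View pics/scene2.png

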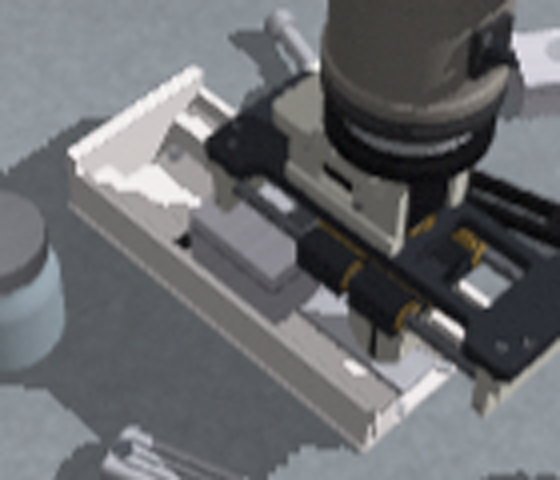

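The catch is held at about 10.7 mm, with the force consistent. The crop shows the fingertips in the gutter at (375,335), on the bar, and the gripper body clear above the box. Now I push, watching z.

```bash
python3 -m creep '[{"hand":0,"tx":0,"ty":-0.004,"tz":0,"spin":0},{"hand":0,"tx":0,"ty":-0.004,"tz":0,"spin":0},{"hand":0,"tx":0,"ty":-0.004,"tz":0,"spin":0},{"hand":0,"tx":0,"ty":-0.004,"tz":0,"spin":0},{"hand":0,"tx":0,"ty":0,"tz":0,"spin":0}]'>/dev/null
python3 -c "import h;h.st()"
python3 -m creep '[{"hand":0,"tx":0,"ty":-0.004,"tz":0,"spin":0},{"hand":0,"tx":0,"ty":-0.004,"tz":0,"spin":0},{"hand":0,"tx":0,"ty":-0.004,"tz":0,"spin":0},{"hand":0,"tx":0,"ty":-0.004,"tz":0,"spin":0},{"hand":0,"tx":0,"ty":0,"tz":0,"spin":0}]'>/dev/null
python3 -c "import h;h.st()"
```

```text
cradle xyz [-69.6  -1.4  24.9] F [-0.4  0.1  4.1] yaw err -0.0017 w 0.6 t 5.0
cradle xyz [-53.8  -1.2  25. ] F [-2.6  0.   4. ] yaw err -0.0017 w 0.3 t 5.625
```

```bash
python3 -m creep '[{"hand":0,"tx":0,"ty":-0.005,"tz":0,"spin":0},{"hand":0,"tx":0,"ty":-0.005,"tz":0,"spin":0},{"hand":0,"tx":0,"ty":-0.005,"tz":0,"spin":0},{"hand":0,"tx":0,"ty":0,"tz":0,"spin":0}]'>/dev/null
python3 - <<'E'
import h,cv2;h.st()
from plant import cams
c=cams.capture("scene")["color"][:,:,::-1][180:300,210:350]
cv2.imwrite("pics/scene3.png",cv2.resize(c,None,fx=4,fy=4,interpolation=cv2.INTER_CUBIC))
E
```

```text
cradle xyz [-38.6  -1.3  25. ] F [-1.2  0.4  5.4] yaw err -0.0018 w 0.3 t 6.125
```

View pics/scene3.png

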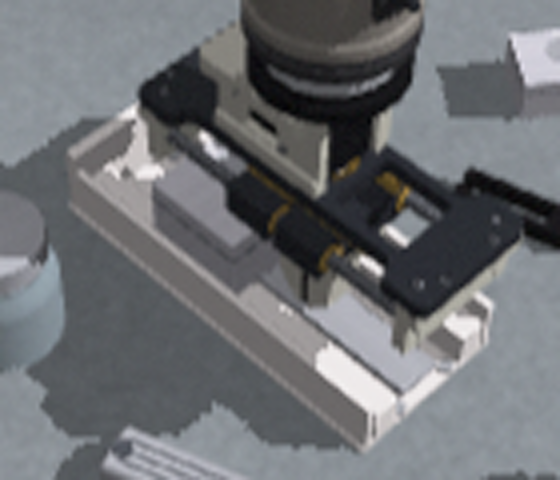

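The box's near corner moved from (290,290) to (240,255). It is sliding flat and the catch is still held. I continue the push.

```bash
python3 -m creep '[{"hand":0,"tx":0,"ty":-0.005,"tz":0,"spin":0},{"hand":0,"tx":0,"ty":-0.005,"tz":0,"spin":0},{"hand":0,"tx":0,"ty":-0.005,"tz":0,"spin":0},{"hand":0,"tx":0,"ty":-0.005,"tz":0,"spin":0},{"hand":0,"tx":0,"ty":0,"tz":0,"spin":0}]'>/dev/null
python3 -c "import h;h.st()"
python3 -m creep '[{"hand":0,"tx":0,"ty":-0.005,"tz":0,"spin":0},{"hand":0,"tx":0,"ty":-0.005,"tz":0,"spin":0},{"hand":0,"tx":0,"ty":-0.005,"tz":0,"spin":0},{"hand":0,"tx":0,"ty":-0.005,"tz":0,"spin":0},{"hand":0,"tx":0,"ty":0,"tz":0,"spin":0}]'>/dev/null
python3 -c "import h;h.st()"
```

```text
cradle xyz [-18.5  -1.4  25. ] F [-1.   1.   4.8] yaw err -0.0017 w 0.4 t 6.8
cradle xyz [ 1.5 -1.4 25. ] F [-1.8  0.8  4.4] yaw err -0.0017 w 0.5 t 7.425
```

```bash
python3 -m creep '[{"hand":0,"tx":0,"ty":-0.003,"tz":0,"spin":0},{"hand":0,"tx":0,"ty":-0.003,"tz":0,"spin":0},{"hand":0,"tx":0,"ty":-0.003,"tz":0,"spin":0},{"hand":0,"tx":0,"ty":-0.002,"tz":0,"spin":0},{"hand":0,"tx":0,"ty":0,"tz":0,"spin":0}]'>/dev/null
python3 - <<'E'
import h,cv2;h.st()
from plant import cams
c=cams.capture("scene")["color"][:,:,::-1][180:300,210:350]
cv2.imwrite("pics/scene4.png",cv2.resize(c,None,fx=4,fy=4,interpolation=cv2.INTER_CUBIC))
E
```

```text
cradle xyz [11.9 -1.4 25. ] F [-3.1 -0.2  4.3] yaw err -0.0016 w 0.7 t 8.05
```

View pics/scene4.png

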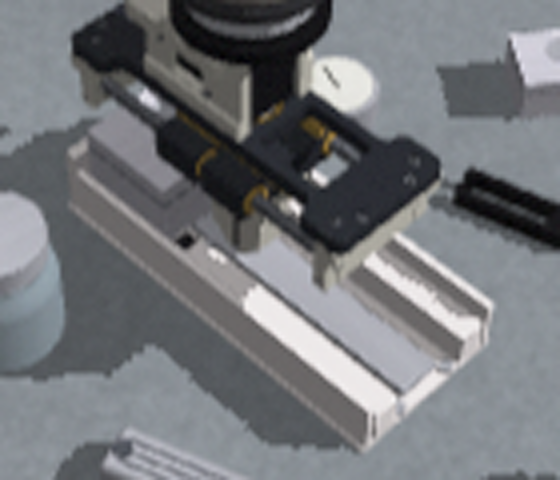

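The box is nearly at the end wall at (90,150). The ear slot at (185,240) is behind the box, with the ear flush. I creep on until the force rises.

```bash
python3 -m creep '[{"hand":0,"tx":0,"ty":-0.0015,"tz":0,"spin":0},{"hand":0,"tx":0,"ty":-0.0015,"tz":0,"spin":0},{"hand":0,"tx":0,"ty":0,"tz":0,"spin":0}]'>/dev/null
python3 -c "import h;h.st()"
python3 -m creep '[{"hand":0,"tx":0,"ty":-0.001,"tz":0,"spin":0},{"hand":0,"tx":0,"ty":-0.001,"tz":0,"spin":0},{"hand":0,"tx":0,"ty":0,"tz":0,"spin":0}]'>/dev/null
python3 -c "import h;h.st()"
```

```text
cradle xyz [14.7 -1.4 25. ] F [-4.4  0.4  3.6] yaw err -0.0015 w 0.6 t 8.475
cradle xyz [15.3 -1.3 25.4] F [-9.3 -1.5  5.3] yaw err -0.0015 w 0.5 t 8.85
```

The force rose to 9 N and the motion stalled at the expected place, so the box is home against the wall. I back off a little, then lift straight up.

```bash
python3 -m creep '[{"hand":0,"tx":0,"ty":-0.0005,"tz":0,"spin":0},{"hand":0,"tx":0,"ty":0,"tz":0,"spin":0},{"hand":0,"tx":0,"ty":0.003,"tz":0,"spin":0},{"hand":0,"tx":0,"ty":0.003,"tz":0,"spin":0},{"hand":0,"tx":0,"ty":0,"tz":0,"spin":0}]'>/dev/null
python3 -c "import h;h.st()"
python3 -m creep '[{"hand":0,"tx":0,"ty":0,"tz":-0.006,"spin":0},{"hand":0,"tx":0,"ty":0,"tz":-0.008,"spin":0},{"hand":0,"tx":0,"ty":0,"tz":-0.02,"spin":0},{"hand":0,"tx":0,"ty":0,"tz":-0.04,"spin":0},{"hand":0,"tx":0,"ty":0,"tz":-0.04,"spin":0}]'>/dev/null
python3 -m creep '[{"hand":0,"tx":0.0,"ty":0.06,"tz":-0.04,"spin":0},{"hand":0,"tx":0.0,"ty":0.06,"tz":-0.03,"spin":0},{"hand":0,"tx":0.0,"ty":0.06,"tz":0,"spin":0},{"hand":0,"tx":0.0,"ty":0.06,"tz":0,"spin":0},{"hand":0,"tx":0,"ty":0,"tz":0,"spin":0}]'>/dev/null
python3 - <<'E'
import h,cv2;h.st()
from plant import cams
a=cams.capture("top")["color"][120:240,196:351,::-1]
b=cams.capture("scene")["color"][180:300,210:365,::-1]
cv2.imwrite("pics/end.png",cv2.resize(cv2.hconcat([a]),None,fx=5,fy=5,interpolation=cv2.INTER_CUBIC))
cv2.imwrite("pics/endS.png",cv2.resize(b,None,fx=5,fy=5,interpolation=cv2.INTER_CUBIC))
E
```

```text
cradle xyz [11.8 -1.8 24.6] F [ 2.5 -0.3  4.4] yaw err -0.0016 w 0.3 t 9.475
cradle xyz [-221.    -3.3  199.5] F [ 1.5  0.3 -0.6] yaw err 0.0035 w 0.3 t 10.725
```

View pics/end.png

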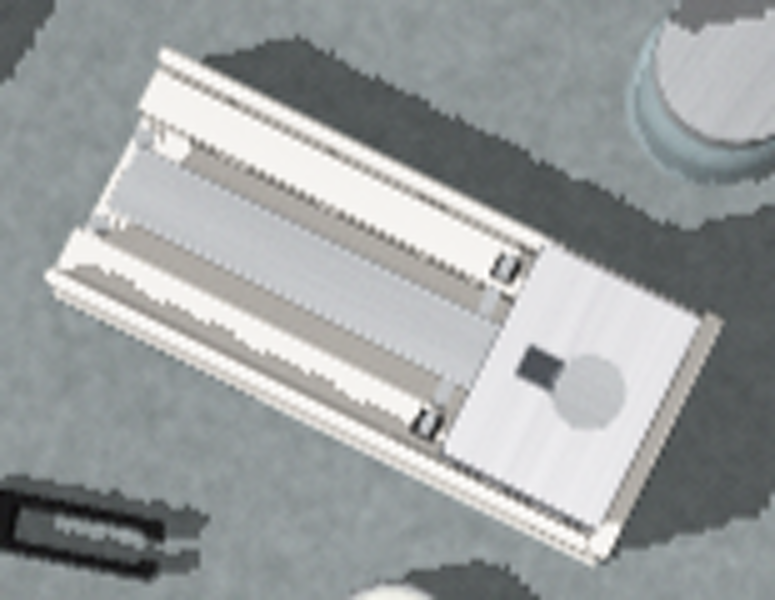

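View pics/endS.png

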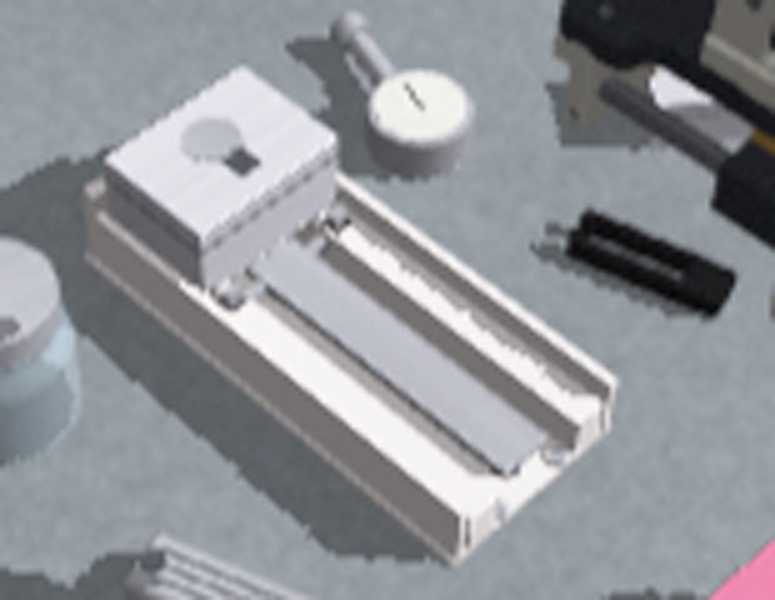

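The box's top corner moved from (330,137) to (547,243) in the crop, about 81 mm, so the box is at about x = +66 mm, home against the wall. Both ears stand up behind it (scene crop (232,292) and (338,222)), the bar is up, and the neighbouring objects have not moved. I hand in the job.

```bash
python3 -c "
from plant import close_job;print(close_job())"
```

```text
the job is handed in; nothing more can be done
None
```

The job is handed in, with no verdict returned: the last pictures show the box home against the end wall at about cradle x = +66 mm, the catch up behind it, and the arm clear.

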